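# Cover the sample in the reader and hold it down

### The arm

A 7-joint arm with a two-finger parallel gripper is mounted at the origin on the work surface. World frame = base frame: x ahead of the robot, y to its left, z up, the work surface at z = 0. Lengths are in m, angles in rad, forces in N, time in s.
With the tool pointing down it reaches from about 0.4 to 0.9 m from the base axis. Payload 5.6 kg.
Tool frame: the origin (TCP) lies between the finger pads; the fingertips stand 17 mm ahead of it and the grasp point (between the pads) lies 2 mm behind it (tip_reach is the distance from the TCP to the fingertips, in m); y points along the fingers, x is the direction in which the jaws open and shut, and the axes are right-handed (so a half turn about y gives the same grasp; the last joint's range is limited). The gripper opens to 92 mm and grips with 3 to 60 N. Pads are 20 mm wide; open, the fingers measure 128 mm over their backs; the gripper's body (75 mm by 189 mm) begins 69 mm behind the grasp point.
Start: joints at [1.15, 0.468, -0.012, 1.603, 0.006, 1.071, -0.056], TCP at [0.24, -0.604, 0.232] pointing down, gripper open.
Joint ranges: [-2.53, 2.53], [-0.31, 2.02], [-1.57, 1.55], [0.28, 2.44], [-1.29, 4.43], [0.15, 1.84], [-2.92, 2.92]. Speed limits (rad/s): [2.57, 2.57, 3.14, 3.14, 3.14, 3.14, 3.14].

### API

Orientations are given as a unit quaternion [w, x, y, z].
In Python, from cell import * gives the robot as it stands.
- The arm moves only by the tool jog_arm, never from a script. Its argument "commands" is a list of rows, each an object of numbers: "tx", "ty", "tz": the shift along the tool's x, y, z in mm; "spin": the turn about the tool's y in degrees. In form: [{"tx": .., "ty": .., "tz": .., "spin": ..}, ...]. A call has 1 to 12 rows; each row is the pose to reach, as a shift and turn from the pose measured when the call began, along the tool's axes at that moment; what a row does not reach only later rows make up. A row lasts 1/10 s, in which the tool goes at most 50 mm and 8.59 degrees, less where a joint would pass 70% of its speed; a pose out of reach is approached as far as the arm can. A call with a gripper value outside its range is refused whole. "claw" is the opening, from 0 (shut) to 1 (fully open), set as the call begins (left out, the last holds). The fingers move at their own pace and stop on an object; "newtons" is the grip in N (left out, the last holds). Time passes only in rows, so rows that repeat a pose let the fingers close. It gives the time, the measured TCP pose, the force and the opening at its end, in the units of the state.
- state(): the state, without advancing time (a new reading comes with each control period).
- read_camera(name): name is "scene" or "top" or "wrist"; returns a dict with "frame" (400x640x3 uint8, blue, green, red), "fx", "fy", "cx", "cy" (pixels), "dist" ([k1, k2, p1, p2, k3] as OpenCV has them; the pictures are not rectified), "rvec" (rotation vector, rad) and "tvec" (3), from world to camera coordinates, as OpenCV has them. Camera axes: x right, y down, z forward; pixel columns grow to the right and rows downward; lengths in m; the calibration is good to about 2 mm. A picture is of the moment at which its call begins. There is no depth.
- finish_job(): hands the job in, once; it reports no verdict.
The state is a dict: "clock": time; "joint_positions": joint angles; "qvel": joint speeds; "effort": joint torques, N m; "tcp_pos": TCP position; "ee_rot": TCP orientation; "force": force on the tool from outside, world axes, zero at the start; "wrist_torque": the same for the moment, N m; "width": opening from 0.0 (shut) to 1.0 (fully open).
Only numpy, scipy, OpenCV 4.12 (cv2) and the standard library are available. Lean on these libraries where they do the work, as an engineer would, in place of code of your own. Each camera call takes 0.05 s, during which the arm holds its last target. There are 200 camera calls.

### The job

Turn the sample reader's turntable by its blue peg until the open station stands at the red index mark and the table sits in its notch there, and let go of the peg. Then set the orange cover with the black knob on that station, press it straight down until it snaps past the spring catches, and finish while still holding or pressing it firmly down, so that the sprung platform under it stays pushed in. Leave the other things on the bench where they are.

Things in the scene. Friction and masses are not known exactly. Their poses are not given: they have to be found in the camera images.
- turntable (a joint): angle (rad) of the aluminium turntable, 250 mm across, top face 55 mm above the bench; counter-clockwise from above positive, stops at -1.2 and 1.2. Its one notch is at 0, with the open station at the red index mark: it clicks over a tooth about 0.05 rad before and centres itself to about 0.02 rad. Elsewhere it turns easily and stays where left. Starts between -1.15 and -0.5. The tooth takes about 3 N at the peg
- axis (a point): centre of the turntable's top face, on its axis, 55 mm above the bench; it belongs to the white reader: x points directly away from the red index mark, z up. Two of the three stations on the turntable are closed with flat grey caps, 64 mm across, 10 mm high
- mark (a point): top of the red index mark, a block 24 mm wide on the reader's front edge, 138 mm from the turntable's axis, 56 mm above the bench
- tower (a point): top centre of the reader's white tower, an obstacle 110 x 100 mm, 155 mm tall, beside the turntable
- peg (a point): upright blue round peg on the turntable, 18 mm across, 60 mm tall from the turntable's top face, 98 mm from the axis, opposite to the open station; the point lies on its centre line, 35 mm above the top face and 25 mm below the peg's top
- station (a point): open station on the turntable, 75 mm from its axis: centre of the top face (at rest) of a black sprung platform 52 mm across, 65 mm above the bench, z up. Round it stand three sprung catches with brass rollers, tops 16 mm above the platform. A cover set loosely on the rollers has its underside about 12 mm above this point; pushing it past them takes about 11 N, then the force drops and it is drawn down
- platform (a joint): travel (m) of the sprung platform, 0 at rest, 0.004 fully pushed in; starts to yield at 2 N, 6 N at 0.002, 10 N at 0.004, where it meets a hard stop
- cover_knob (a point): centre of the black round knob of the orange cover, 26 mm across and 35 mm tall, gripped from any side; the point lies on its axis, 17.5 mm below its top and 42.5 mm above the cover's underside. Below the knob is a thinner stem, 16 mm across and 15 mm tall, then a round disc, 64 mm across and 10 mm thick with bevelled edges. It stands upright on the bench, weighs 50 to 100 g; z up along the knob
- beaker: small glass beaker, 62 mm across, 75 mm tall; a bystander, to be left alone; origin at the centre of its underside
- jar: yellow jar with a red lid, 56 mm across, 70 mm tall; a bystander, to be left alone; origin at the centre of its underside
- amber: amber reagent bottle, 64 mm across, 150 mm tall; a bystander, to be left alone; origin at the centre of its underside
- blue: blue reagent bottle, 64 mm across, 150 mm tall; a bystander, to be left alone; origin at the centre of its underside
- clear: clear reagent bottle, 64 mm across, 150 mm tall; a bystander, to be left alone; origin at the centre of its underside
- tablet: white tablet computer with black screen, 170 x 245 x 8 mm, lying flat; a bystander, to be left alone; origin at the centre of its underside
- clamp_ring: steel ring lying flat, 60 mm across, 12 mm high; a bystander, to be left alone; origin at the centre of its underside
There are look-alikes about, which are no part of the job. What is shaped like the part that bears cover_knob but pink or purple is not meant.

How it is judged:
On the way, in this order (a step that is already met when the one before it is completed fails the run):
1. the turntable rests in its notch with the open station at the index mark, and the peg is let go (value of joint turntable between -0.08 and 0.08 rad and velocity of joint turntable between -0.05 and 0.05 rad/s and contact force between the fingers and turntable below 0.1 N), for 0.3 s.
2. the cover has snapped down past the catches onto the platform, with the station at the mark (value of joint turntable between -0.08 and 0.08 rad and z of cover_knob in the frame of station between 0.034 and 0.045 m and horizontal distance between cover_knob and station below 0.008 m and angle between cover_knob's own z axis and vertical below 0.15 rad), for 0.2 s.
At the end, for the whole second after the job is handed in: Turntable within 0.08 rad of 0; cover snapped in, its knob centre within 8 mm of the station sideways and 34 to 45 mm above its unpressed face, tilt under 0.15 rad; fingers on the cover with over 2 N and the platform pushed in over 1.5 mm (about 5 N) through the last second (all of step 2 and value of joint platform above 0.0015 m and contact force between the fingers and cover above 2 N); the arm keeps its last pose, push and grip.
It fails at once if a bystander is moved more than 30 mm or tipped over (distance of any of beaker, jar, amber, blue, clear, tablet, clamp_ring from where it was at the start of the episode above 0.03 m or angle between any of beaker, jar, amber, blue, clear, tablet, clamp_ring's own z axis and vertical above 0.5 rad).
It also fails if it takes over 56 s, if anything falls off the work surface, if the arm or the gripper's body presses on something with over 40 N, if the wrist force passes 120 N, or if a joint passes its speed limit or range.

## Working session

There is one attempt and no reset: what is moved stays moved. The work goes in short steps, Python scripts to look and compute and a tool call to move; the robot and the scene stay as the last step left them, time stands still between calls to the robot, and variables do not carry over. Pictures are saved under pics/ and viewed, about 8 in all and at most 12, crops included, and the job is handed in when it is done.

Besides the shell and the picture viewer there is one more tool, called as a command line: name --argument value ..., lists and objects as JSON in quotes. jog_arm: Moves the arm, as the interface text tells. Its arguments: {"type":"object","properties":{"commands":{"type":"array","items":{"type":"object","properties":{"tx":{"type":"number"},"ty":{"type":"number"},"tz":{"type":"number"},"spin":{"type":"number"}}}},"claw":{"type":"number"},"newtons":{"type":"number"}},"required":["commands"]}

```bash
mkdir -p pics; cat > h.py <<'E'
from cell import *
import numpy as np, cv2
from scipy.spatial.transform import Rotation as R
def cam(n,save=None):
    c=read_camera(n)
    if save: cv2.imwrite('pics/'+save,c['frame'])
    return c
def K(c): return np.array([[c['fx'],0,c['cx']],[0,c['fy'],c['cy']],[0,0,1.]])
def ray(c,uv):
    p=cv2.undistortPoints(np.array([[uv]],float),K(c),np.array(c['dist'],float)).ravel()
    M=cv2.Rodrigues(np.array(c['rvec'],float))[0]; t=np.array(c['tvec'],float).ravel()
    return -M.T@t, M.T@np.array([p[0],p[1],1])
def onz(c,uv,z):
    o,d=ray(c,uv); return o+d*(z-o[2])/d[2]
def tri(c1,u1,c2,u2):
    o,d=ray(c1,u1);o2,d2=ray(c2,u2)
    s=np.linalg.lstsq(np.c_[d,-d2],o2-o,rcond=None)[0]
    a,b=o+d*s[0],o2+d2*s[1]; return (a+b)/2,np.linalg.norm(a-b)
def proj(c,X): return cv2.projectPoints(np.array([X],float),np.array(c['rvec'],float),np.array(c['tvec'],float),K(c),np.array(c['dist'],float))[0].ravel()
def totool(v):
    q=state()['ee_rot']; return R.from_quat([q[1],q[2],q[3],q[0]]).as_matrix().T@np.array(v)*1000
def blobs(f,lo,hi,amin=30):
    m=cv2.inRange(cv2.cvtColor(f,cv2.COLOR_BGR2HSV),lo,hi)
    n,l,s,ce=cv2.connectedComponentsWithStats(m)
    return [(s[i].tolist(),ce[i].round(1).tolist()) for i in range(1,n) if s[i,4]>=amin]
E
python3 - <<'E'
from h import *
s=state();print({k:np.round(s[k],3) for k in('clock','tcp_pos','ee_rot','force','width')})
c=cam('scene','s0.png');t=cam('top','t0.png')
q=s['ee_rot'];print(R.from_quat([q[1],q[2],q[3],q[0]]).as_matrix().round(3))
E
```

```text
{'clock': np.float64(0.0), 'tcp_pos': array([ 0.239, -0.604,  0.231]), 'ee_rot': array([ 0.585, -0.585,  0.398, -0.397]), 'force': array([ 1.09 , -0.482, -0.115]), 'width': np.float64(1.004)}
[[ 0.369 -0.001  0.93 ]
 [-0.93   0.002  0.369]
 [-0.002 -1.    -0.   ]]
```

View pics/s0.png

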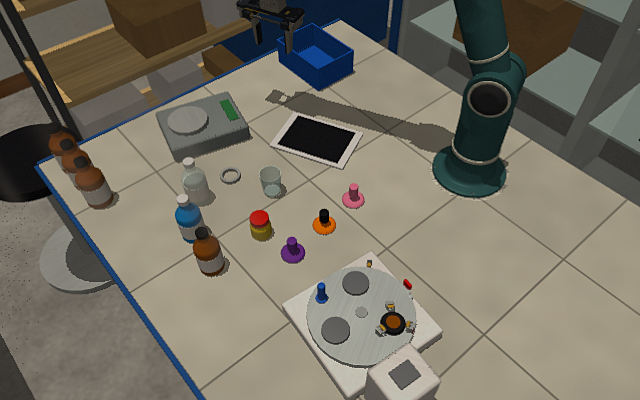

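View pics/t0.png

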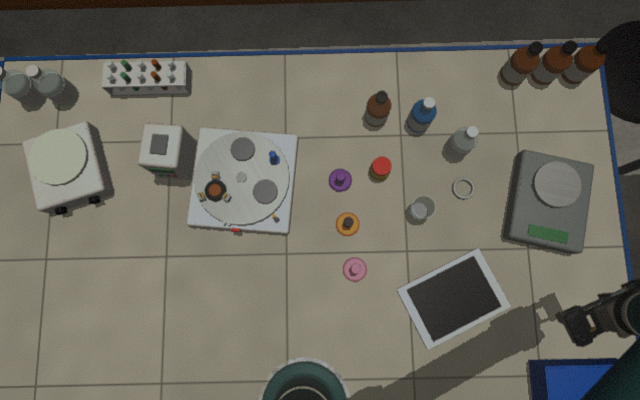

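The orange cover with the black knob is at scene (324,221) and top (347,223). The look-alikes are purple at (292,249)/(340,180) and pink at (353,195)/(355,269). The blue peg is at scene (321,292) and top (273,157), and the red mark at (407,285)/(235,230).

```bash
python3 - <<'E'
from h import *
c=cam('scene');t=cam('top')
def near(f,lo,hi,box):
    m=np.zeros(f.shape[:2],np.uint8);x0,y0,x1,y1=box
    m[y0:y1,x0:x1]=cv2.inRange(cv2.cvtColor(f,cv2.COLOR_BGR2HSV),lo,hi)[y0:y1,x0:x1]
    p=np.argwhere(m)[:,::-1]
    return p.mean(0),p.min(0),p.max(0),len(p)
blue=((100,120,40),(125,255,255));blk=((0,0,0),(180,255,60));org=((5,150,120),(20,255,255))
r={}
for n,l,h,bs,bt in[('peg',*blue,(310,275,335,305),(262,145,285,168)),('knob',*blk,(312,205,336,232),(335,210,360,236)),('disc',*org,(305,205,345,240),(330,205,365,242)),
  ('red',(0,150,90),(6,255,255),(398,275,416,295),(225,224,246,236))]:
    a=near(c['frame'],l,h,bs);b=near(t['frame'],l,h,bt);r[n]=a,b
    print(n,[np.round(x,1).tolist() for x in a],[np.round(x,1).tolist() for x in b],[np.round(x,4).tolist() for x in tri(c,a[0],t,b[0])])
print('disc',onz(c,r['disc'][0][0],.01),onz(t,r['disc'][1][0],.008))
# table: ellipse of light disc by central hub
for uv,cc in(((361,312),c),((241,177),t)): print('hub',onz(cc,uv,.055))
for uv,cc in(((393,322),c),((215,190),t)): print('stn',onz(cc,uv,.065))
print('mark',onz(c,(407,284),.056),onz(t,r['red'][1][0],.05))
a=cv2.resize(c['frame'][190:390,270:450],None,fx=2.2,fy=2.2,interpolation=2)
b=cv2.resize(t['frame'][120:280,185:365],None,fx=2.2,fy=2.2,interpolation=2)
b=cv2.copyMakeBorder(b,0,a.shape[0]-b.shape[0],0,0,0);cv2.imwrite('pics/c1.png',np.hstack([a,b]))
E
```

```text
peg [[321.2, 293.4], [316, 282], [327, 302], 168] [[273.8, 156.2], [270, 152], [278, 162], 40] [[0.6247, 0.067, 0.08], 0.0018]
knob [[324.0, 215.9], [320, 209], [328, 223], 121] [[347.1, 223.0], [344, 218], [351, 227], 35] [[0.4538, -0.1203, 0.043], 0.0035]
disc [[323.6, 226.1], [313, 217], [335, 233], 242] [[346.9, 224.2], [336, 213], [358, 235], 281] [[0.4553, -0.1216, -0.0013], 0.0022]
red [[407.4, 282.7], [404, 279], [411, 288], 31] [[235.2, 229.8], [231, 229], [239, 231], 20] [[0.4407, 0.1681, 0.0535], 0.0013]
disc [ 0.46144394 -0.11592963  0.01      ] [ 0.45351339 -0.12031299  0.008     ]
hub [0.57764168 0.15277442 0.055     ]
hub [0.5781777  0.15488273 0.055     ]
stn [0.54445434 0.22086586 0.065     ]
stn [0.54310393 0.21990941 0.065     ]
mark [0.44559599 0.17032837 0.056     ] [0.44068094 0.16928137 0.05      ]
```

View pics/c1.png

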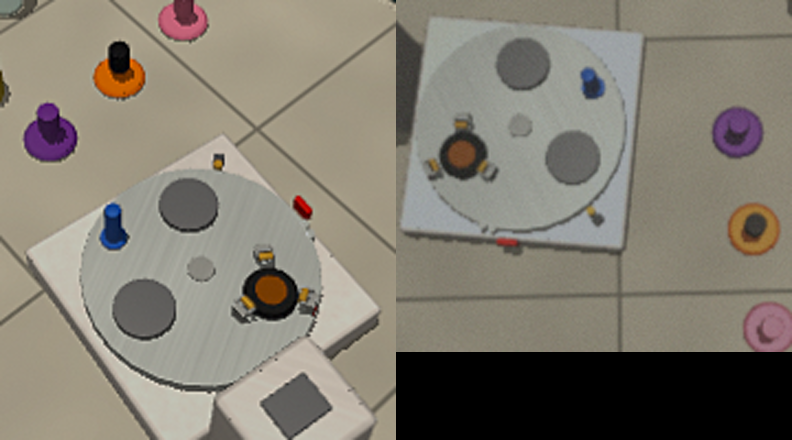

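The orange disc with the black knob is at crop left (120,65) and right (753,228). The station with three catches is at (270,290), the peg at (112,225) and the mark at (303,208). This gives axis ≈ (0.578, 0.154), a table angle of about -0.97 rad, and the peg at about (0.624, 0.067). I'm moving above the peg with the jaws tangential.

jog_arm --commands '[{"tx": -482,"tz": 606,"spin": -97},{"tx": -482,"tz": 606,"spin": -97},{"tx": -482,"tz": 606,"spin": -97},{"tx": -482,"tz": 606,"spin": -97},{"tx": -482,"tz": 606,"spin": -97},{"tx": -482,"tz": 606,"spin": -97},{"tx": -482,"tz": 606,"spin": -97},{"tx": -482,"tz": 606,"spin": -97},{"tx": -482,"tz": 606,"spin": -97},{"tx": -482,"tz": 606,"spin": -97},{"tx": -482,"tz": 606,"spin": -97},{"tx": -482,"tz": 606,"spin": -97}]' --claw 0.4 --newtons 10

```text
invalid input
```

```bash
python3 - <<'E'
from h import *
s=state();print({k:np.round(s[k],3) for k in('clock','tcp_pos','joint_positions','force','width')})
p=np.array(s['tcp_pos']);print(totool(np.array([.6245,.067,.2])-p)); q=s['ee_rot'];x=R.from_quat([q[1],q[2],q[3],q[0]]).as_matrix()[:,0];print(np.degrees(np.arctan2(x[1],x[0])))
E
```

```text
{'clock': np.float64(0.2), 'tcp_pos': array([ 0.24 , -0.604,  0.231]), 'joint_positions': array([ 1.15 ,  0.468, -0.012,  1.603,  0.006,  1.071, -0.056]), 'force': array([ 0.175,  0.225, -0.25 ]), 'width': np.float64(1.0)}
[-481.60061983   31.45482111  605.20600611]
-68.35715123078012
```

jog_arm --commands '[{"tx": -31,"ty": 0,"tz": 39,"spin": -8},{"tx": -62,"ty": 0,"tz": 78,"spin": -16},{"tx": -93,"ty": 0,"tz": 117,"spin": -24},{"tx": -124,"ty": 0,"tz": 156,"spin": -32},{"tx": -155,"ty": 0,"tz": 195,"spin": -40},{"tx": -186,"ty": 0,"tz": 234,"spin": -48}]' --claw 0.4 --newtons 10

```text
clock: 0.8
tcp_pos: [0.3891, -0.3429, 0.2313]
ee_rot: [0.696, -0.696, 0.123, -0.123]
force: [0.9, -0.5, -0.4]
width: 0.502
```

```bash
cat > st.py <<'E'
from h import *
import sys
s=state();print({k:np.round(s[k],3).tolist() for k in('clock','tcp_pos','joint_positions','force','width')})
q=s['ee_rot'];x=R.from_quat([q[1],q[2],q[3],q[0]]).as_matrix()[:,0];print('jaw',np.degrees(np.arctan2(x[1],x[0])).round(1))
if len(sys.argv)>3: print('tool mm',totool(np.array(sys.argv[1:4],float)-s['tcp_pos']).round(1))
E
python3 st.py .6245 .067 .2
```

```text
{'clock': 0.8, 'tcp_pos': [0.389, -0.343, 0.231], 'joint_positions': [0.911, 0.269, -0.297, 1.906, 0.094, 0.98, 0.222], 'force': [0.894, -0.546, -0.45], 'width': 0.502}
jaw -20.0
tool mm [ 80.7  31.5 465.7]
```

jog_arm --commands '[{"tx": 8,"ty": 0,"tz": 47,"spin": -5},{"tx": 16,"ty": 0,"tz": 93,"spin": -10},{"tx": 24,"ty": 0,"tz": 140,"spin": -15},{"tx": 32,"ty": 0,"tz": 186,"spin": -20},{"tx": 40,"ty": 0,"tz": 233,"spin": -25},{"tx": 48,"ty": 0,"tz": 280,"spin": -30},{"tx": 56,"ty": 6,"tz": 326,"spin": -35},{"tx": 64,"ty": 12,"tz": 372,"spin": -40},{"tx": 72,"ty": 18,"tz": 418,"spin": -45},{"tx": 81,"ty": 30,"tz": 466,"spin": -48},{"tx": 81,"ty": 31,"tz": 466,"spin": -48},{"tx": 81,"ty": 31,"tz": 466,"spin": -48}]'

```text
clock: 2.0
tcp_pos: [0.6244, 0.0684, 0.1993]
ee_rot: [0.686, -0.685, -0.171, 0.172]
force: [-0.2, -0.6, -0.8]
width: 0.401
```

```bash
python3 st.py .6245 .067 .095; python3 - <<'E'
from h import *
w=cam('wrist','w1.png')
for b in blobs(w['frame'],(100,120,40),(125,255,255)): print(b,onz(w,b[1],.115))
E
```

```text
{'clock': 2.0, 'tcp_pos': [0.624, 0.068, 0.199], 'joint_positions': [0.258, 0.543, -0.58, 1.657, 0.332, 1.044, 0.064], 'force': [-0.184, -0.605, -0.808], 'width': 0.401}
jaw 28.1
tool mm [ -0.3 104.3  -1.5]
([528, 176, 112, 141, 5845], [600.3, 259.2]) [0.85072289 0.1454591  0.115     ]
([299, 184, 29, 42, 909], [313.3, 203.1]) [0.61758031 0.07585081 0.115     ]
([525, 349, 42, 46, 1402], [545.1, 370.4]) [0.88295234 0.03476745 0.115     ]
```

View pics/w1.png

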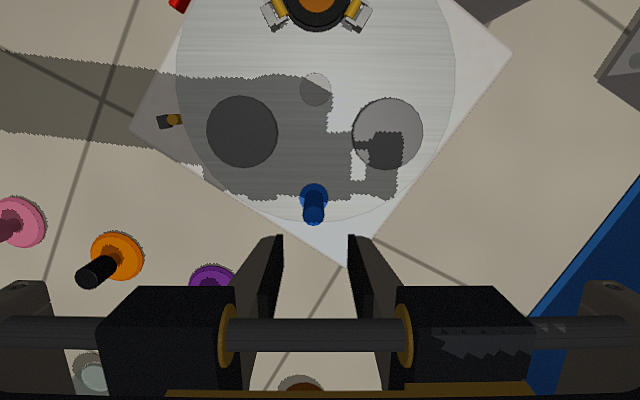

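The wrist view shows the peg's top at (313,215), centred between the fingers (column 315). The hub is at (316,89).

```bash
python3 - <<'E'
from h import *
w=cam('wrist')
print(onz(w,(313,215),.115),onz(w,(313.3,203.1),.09),'hub',onz(w,(316,89),.057))
E
```

```text
[0.62212039 0.065189   0.115     ] [0.6209357  0.06751563 0.09      ] hub [0.57857823 0.15223472 0.057     ]
```

jog_arm --commands '[{"tx": 0,"ty": 35,"tz": -1,"spin": 0},{"tx": 0,"ty": 70,"tz": -1,"spin": 0},{"tx": 0,"ty": 104,"tz": -1,"spin": 0},{"tx": 0,"ty": 104,"tz": -1,"spin": 0}]'

```text
clock: 2.5
tcp_pos: [0.6217, 0.0614, 0.0925]
ee_rot: [-0.686, 0.687, 0.166, -0.172]
force: [-0.1, 0.3, 0.1]
width: 0.399
```

```bash
python3 st.py; python3 - <<'E'
from h import *
# arc, in tool axes; axis and angles
s=state();q=s['ee_rot'];M=R.from_quat([q[1],q[2],q[3],q[0]]).as_matrix()
A=np.array([.578,.154]);p=np.array(s['tcp_pos'])
a0=np.arctan2(*(np.array([.6245,.067])-A)[::-1]);print(np.degrees(a0))
for d in range(0,66,5):
    a=a0+np.radians(d);T=np.r_[A+.098*np.array([np.cos(a),np.sin(a)]),.095]
    print(d,(M.T@(T-p)*1000).round(1))
E
```

```text
{'clock': 2.5, 'tcp_pos': [0.622, 0.061, 0.093], 'joint_positions': [0.223, 0.665, -0.52, 1.731, 0.415, 0.867, 0.002], 'force': [-0.096, 0.322, 0.064], 'width': 0.399}
jaw 27.7
-61.87626461671113
0 [ 5.1 -2.5  4.3]
5 [13.6 -2.6  4.8]
10 [22.1 -2.7  6. ]
15 [30.4 -2.8  7.9]
20 [38.5 -2.8 10.5]
25 [46.4 -2.9 13.8]
30 [53.9 -3.  17.9]
35 [61.1 -3.  22.5]
40 [67.9 -3.1 27.8]
45 [74.1 -3.1 33.6]
50 [79.8 -3.2 39.9]
55 [85.  -3.2 46.8]
60 [89.5 -3.2 54. ]
65 [93.4 -3.3 61.6]
```

jog_arm --commands '[{"tx": 5,"ty": -2,"tz": 4,"spin": 0},{"tx": 5,"ty": -2,"tz": 4,"spin": 0},{"tx": 5,"ty": -2,"tz": 4,"spin": 0},{"tx": 14,"ty": -2,"tz": 5,"spin": -5},{"tx": 22,"ty": -2,"tz": 6,"spin": -10},{"tx": 30,"ty": -2,"tz": 8,"spin": -15},{"tx": 38,"ty": -2,"tz": 10,"spin": -20},{"tx": 46,"ty": -2,"tz": 14,"spin": -25},{"tx": 54,"ty": -2,"tz": 18,"spin": -30},{"tx": 61,"ty": -2,"tz": 22,"spin": -35},{"tx": 61,"ty": -2,"tz": 22,"spin": -35}]' --claw 0.25

```text
clock: 3.6
tcp_pos: [0.6664, 0.1103, 0.0954]
ee_rot: [0.604, -0.603, -0.366, 0.37]
force: [-0.8, 0.2, -0.2]
width: 0.251
```

```bash
python3 st.py; python3 - <<'E'
from h import *
s=state();q=s['ee_rot'];M=R.from_quat([q[1],q[2],q[3],q[0]]).as_matrix()
A=np.array([.578,.154]);p=np.array(s['tcp_pos'])
print(np.degrees(np.arctan2(*(p[:2]-A)[::-1])),np.linalg.norm(p[:2]-A))
for a in range(-30,0,4):
    T=np.r_[A+.098*np.array([np.cos(np.radians(a)),np.sin(np.radians(a))]),.095]
    print(a,(M.T@(T-p)*1000).round(1))
E
```

```text
{'clock': 3.6, 'tcp_pos': [0.666, 0.11, 0.095], 'joint_positions': [0.219, 0.772, -0.65, 1.59, 0.536, 0.972, 0.489], 'force': [-0.77, 0.166, -0.155], 'width': 0.251}
jaw 62.7
-26.280323576960637 0.09864022197172631
-30 [-6.4  0.4  0.7]
-26 [0.5 0.4 0.6]
-22 [7.3 0.4 1. ]
-18 [14.1  0.3  1.9]
-14 [20.8  0.3  3.2]
-10 [27.4  0.3  5. ]
-6 [33.8  0.3  7.3]
-2 [40.1  0.3 10. ]
```

jog_arm --commands '[{"tx": 7,"ty": 0,"tz": 1,"spin": -4},{"tx": 14,"ty": 0,"tz": 2,"spin": -8},{"tx": 18,"ty": 0,"tz": 3,"spin": -11},{"tx": 22,"ty": 0,"tz": 4,"spin": -13},{"tx": 26,"ty": 0,"tz": 5,"spin": -15},{"tx": 29,"ty": 0,"tz": 6,"spin": -17},{"tx": 32,"ty": 0,"tz": 7,"spin": -19},{"tx": 35,"ty": 0,"tz": 8,"spin": -20},{"tx": 35,"ty": 0,"tz": 8,"spin": -20},{"tx": 35,"ty": 0,"tz": 8,"spin": -20}]'

```text
clock: 4.6
tcp_pos: [0.6751, 0.1457, 0.0951]
ee_rot: [0.532, -0.529, -0.465, 0.469]
force: [0.4, -0.1, -0.3]
width: 0.252
```

jog_arm --commands '[{"tx": 0,"ty": 0,"tz": 0,"spin": 0},{"tx": 0,"ty": 0,"tz": 0,"spin": 0},{"tx": 0,"ty": 0,"tz": 0,"spin": 0}]' --claw 0.5

```text
clock: 4.9
tcp_pos: [0.6751, 0.1459, 0.095]
ee_rot: [0.532, -0.529, -0.465, 0.469]
force: [0.6, 0.3, 0.4]
width: 0.488
```

```bash
python3 st.py; python3 - <<'E'
from h import *
c=cam('scene');w=cam('wrist')
a=cv2.resize(c['frame'][230:390,280:440],(400,400),interpolation=2)
cv2.imwrite('pics/m1.png',np.hstack([a,cv2.resize(w['frame'],(400,250)).copy() if 0 else cv2.copyMakeBorder(cv2.resize(w['frame'],(400,250)),0,150,0,0,0)]))
E
```

```text
{'clock': 4.9, 'tcp_pos': [0.675, 0.146, 0.095], 'joint_positions': [0.203, 0.821, -0.721, 1.545, 0.602, 1.016, 0.756], 'force': [0.557, 0.339, 0.45], 'width': 0.488}
jaw 82.7
```

View pics/m1.png

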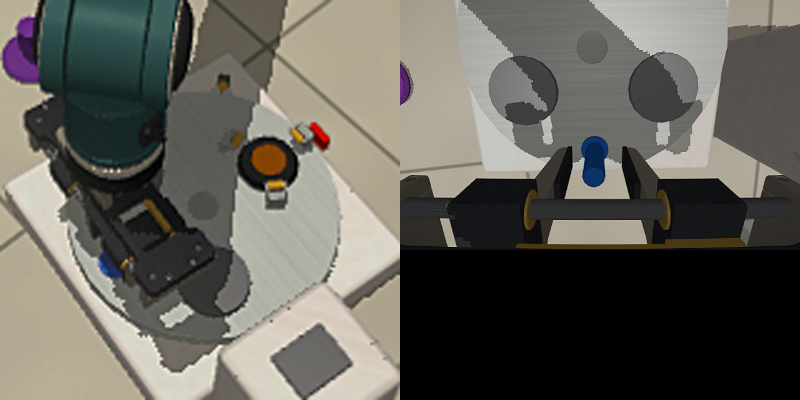

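The station, at crop (267,162), stands by the red mark (320,135). The peg sits free and centred between the fingers. Now I'll check the angle numerically.

```bash
python3 - <<'E'
from h import *
c=cam('scene');w=cam('wrist');t=cam('top')
st=[b for b in blobs(c['frame'],(5,120,60),(20,255,255)) if 370<b[1][0]<405 and 270<b[1][1]<320];print(st)
for b in st: print('stn',onz(c,b[1],.065))
# peg blobs
pg=[b for b in blobs(w['frame'],(100,120,40),(125,255,255)) if 250<b[1][0]<400];print(pg,[onz(w,b[1],.09) for b in pg])
rd=[b for b in blobs(c['frame'],(0,150,90),(6,255,255),15) if b[1][0]>350];print(rd,[onz(c,b[1],.05) for b in rd])
print('hub',onz(w,(308,75),.057))
# black ring of station in scene
m=cv2.inRange(cv2.cvtColor(c['frame'],cv2.COLOR_BGR2HSV),(0,0,0),(180,255,60));m[:,:370]=0;m[:,405:]=0;m[:275]=0;m[:310][:,:]=m[:310];m[315:]=0
k=cv2.findContours(m,0,2)[0];k=max(k,key=cv2.contourArea);e=cv2.fitEllipse(k);print(e,onz(c,e[0],.065))
E
```

```text
[([380, 287, 15, 13, 145], [387.1, 293.4])]
stn [0.50326929 0.16077798 0.065     ]
[([290, 218, 43, 81, 2712], [310.6, 256.6])] [array([0.67214932, 0.14343919, 0.09      ])]
[([404, 279, 8, 11, 39], [407.4, 283.7])] [array([0.44116926, 0.16835371, 0.05      ])]
hub [0.5771206  0.15392474 0.057     ]
((386.4488525390625, 294.8139953613281), (19.64360237121582, 24.10055923461914), 91.62628173828125) [0.50703042 0.16243981 0.065     ]
```

The table is in its notch: the station measures (0.503, 0.161), within 0.015 rad of the mark's direction. Next I lift off the peg and go above the cover.

jog_arm --commands '[{"tx": 0,"ty": -30,"tz": 0,"spin": 0},{"tx": 0,"ty": -65,"tz": 0,"spin": 0},{"tx": 0,"ty": -95,"tz": 0,"spin": 0},{"tx": -36,"ty": -100,"tz": 23,"spin": 0},{"tx": -73,"ty": -100,"tz": 46,"spin": 0},{"tx": -110,"ty": -100,"tz": 70,"spin": 0},{"tx": -146,"ty": -100,"tz": 93,"spin": 0},{"tx": -183,"ty": -100,"tz": 116,"spin": 0},{"tx": -220,"ty": -90,"tz": 140,"spin": 0},{"tx": -256,"ty": -75,"tz": 163,"spin": 0},{"tx": -292,"ty": -55,"tz": 185,"spin": 0},{"tx": -292,"ty": -55,"tz": 185,"spin": 0}]'

```text
clock: 6.35
tcp_pos: [0.4499, -0.1253, 0.1494]
ee_rot: [0.535, -0.53, -0.461, 0.47]
force: [0.7, 1.0, 0.2]
width: 0.502
```

jog_arm --commands '[{"tx": 0,"ty": 0,"tz": 0,"spin": 0},{"tx": 0,"ty": 0,"tz": 0,"spin": 0}]' --claw 0.65

```text
clock: 6.55
tcp_pos: [0.4503, -0.1252, 0.1497]
ee_rot: [0.535, -0.53, -0.461, 0.469]
force: [0.2, -0.0, 0.0]
width: 0.64
```

```bash
python3 st.py .454 -.1205 .044; python3 - <<'E'
from h import *
w=cam('wrist','w2.png')
for b in blobs(w['frame'],(5,150,90),(20,255,255),200): print(b,onz(w,b[1],.008))
E
```

```text
{'clock': 6.55, 'tcp_pos': [0.45, -0.125, 0.15], 'joint_positions': [0.914, 0.431, -0.858, 2.059, 0.438, 0.854, 1.237], 'force': [0.181, -0.0, 0.019], 'width': 0.64}
jaw 82.3
tool mm [  5.6 105.6  -4.5]
([287, 169, 66, 63, 2071], [319.7, 193.9]) [ 0.44570278 -0.12111799  0.008     ]
```

View pics/w2.png

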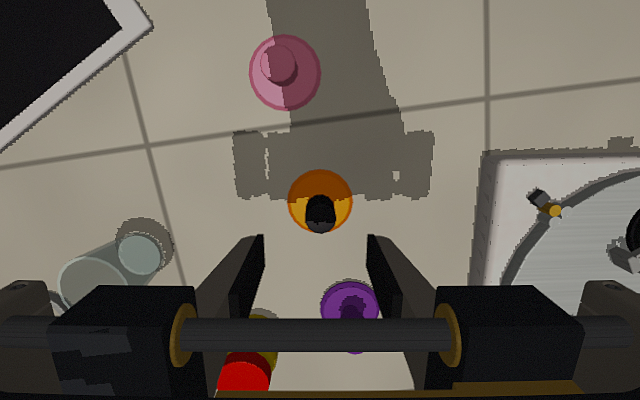

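The wrist view shows the orange cover at (320,201) with its black knob top near (320,218). Pink is at (285,72) and purple at (350,305), and both are clear of the fingers' path.

```bash
python3 - <<'E'
from h import *
w=cam('wrist');f=w['frame']
m=cv2.inRange(cv2.cvtColor(f,cv2.COLOR_BGR2HSV),(0,0,0),(180,255,50));m[:190]=0;m[234:]=0;m[:,:300]=0;m[:,340:]=0
p=np.argwhere(m)[:,::-1];print(p.min(0),p.max(0),p.mean(0))
print(onz(w,(320.2,200.5),.005),onz(w,p.mean(0),.045))
E
python3 st.py .452 -.1205 .043
```

```text
[305 194] [334 232] [319.20086393 213.19222462]
[ 0.45362102 -0.12097476  0.005     ] [ 0.45414755 -0.1223258   0.045     ]
{'clock': 6.65, 'tcp_pos': [0.451, -0.124, 0.15], 'joint_positions': [0.913, 0.431, -0.859, 2.058, 0.438, 0.854, 1.237], 'force': [-0.218, 0.186, -0.255], 'width': 0.647}
jaw 82.4
tool mm [  4.4 106.9  -1.8]
```

jog_arm --commands '[{"tx": 4,"ty": 35,"tz": -3,"spin": 0},{"tx": 4,"ty": 70,"tz": -3,"spin": 0},{"tx": 4,"ty": 95,"tz": -3,"spin": 0},{"tx": 4,"ty": 106,"tz": -3,"spin": 0},{"tx": 4,"ty": 106,"tz": -3,"spin": 0},{"tx": 4,"ty": 106,"tz": -3,"spin": 0}]'

```text
clock: 7.25
tcp_pos: [0.4542, -0.1204, 0.0448]
ee_rot: [0.534, -0.53, -0.463, 0.47]
force: [1.0, 0.1, 0.6]
width: 0.649
```

jog_arm --commands '[{"tx": 0,"ty": 0,"tz": 0,"spin": 0},{"tx": 0,"ty": 0,"tz": 0,"spin": 0},{"tx": 0,"ty": 0,"tz": 0,"spin": 0},{"tx": 0,"ty": 0,"tz": 0,"spin": 0},{"tx": 0,"ty": 0,"tz": 0,"spin": 0},{"tx": 0,"ty": 0,"tz": 0,"spin": 0}]' --claw 0.1 --newtons 50

```text
clock: 7.85
tcp_pos: [0.4544, -0.1207, 0.0451]
ee_rot: [0.534, -0.53, -0.462, 0.47]
force: [-0.3, -0.2, 4.8]
width: 0.272
```

```bash
python3 st.py .5035 .1615 .18
```

```text
{'clock': 7.85, 'tcp_pos': [0.454, -0.121, 0.045], 'joint_positions': [0.758, 0.6, -0.698, 2.113, 0.641, 0.66, 1.055], 'force': [-0.284, -0.16, 4.756], 'width': 0.272}
jaw 82.4
tool mm [ 285.7 -136.3  -10.2]
```

jog_arm --commands '[{"tx": 0,"ty": -40,"tz": 0,"spin": 0},{"tx": 0,"ty": -80,"tz": 0,"spin": 0},{"tx": 0,"ty": -115,"tz": 0,"spin": 0},{"tx": 36,"ty": -125,"tz": -1,"spin": 0},{"tx": 76,"ty": -125,"tz": -2,"spin": 0},{"tx": 116,"ty": -125,"tz": -4,"spin": 0},{"tx": 156,"ty": -125,"tz": -5,"spin": 0},{"tx": 196,"ty": -125,"tz": -7,"spin": 0},{"tx": 236,"ty": -125,"tz": -8,"spin": 0},{"tx": 270,"ty": -125,"tz": -10,"spin": 0},{"tx": 285,"ty": -125,"tz": -10,"spin": 0},{"tx": 285,"ty": -125,"tz": -10,"spin": 0}]'

```text
clock: 9.05
tcp_pos: [0.5025, 0.1637, 0.1686]
ee_rot: [0.533, -0.529, -0.464, 0.47]
force: [0.1, 0.7, -0.5]
width: 0.276
```

jog_arm --commands '[{"tx": 0,"ty": 0,"tz": 0,"spin": 0},{"tx": 0,"ty": 0,"tz": 0,"spin": 0},{"tx": 0,"ty": 0,"tz": 0,"spin": 0}]'

```text
clock: 9.35
tcp_pos: [0.5025, 0.1622, 0.1684]
ee_rot: [0.533, -0.529, -0.463, 0.47]
force: [0.1, -0.3, 0.0]
width: 0.275
```

```bash
python3 st.py .5035 .1615 .125; python3 - <<'E'
from h import *
w=cam('wrist');c=cam('scene');t=cam('top')
a=cv2.resize(c['frame'][230:350,330:450],(360,360),interpolation=2)
cv2.imwrite('pics/p1.png',np.hstack([a,cv2.copyMakeBorder(cv2.resize(w['frame'],(440,275)),0,85,0,0,0)]))
m=[b for b in blobs(w['frame'],(5,150,60),(20,255,255),200)];print(m)
print(proj(w,[.5035,.1615,.065]),proj(c,[.5035,.1615,.065]),proj(c,[*state()['tcp_pos'][:2],.125]))
E
```

```text
{'clock': 9.35, 'tcp_pos': [0.503, 0.162, 0.168], 'joint_positions': [0.313, 0.515, -0.875, 1.907, 0.476, 0.956, 0.654], 'force': [0.145, -0.285, 0.043], 'width': 0.275}
jaw 82.6
tool mm [-0.5 43.4 -1.5]
[([266, 189, 98, 59, 3578], [315.1, 216.2]), ([139, 382, 371, 16, 2430], [357.5, 391.4])]
[315.18428005 211.26799569] [387.24951053 293.66518795] [390.27050962 280.28283247]
```

View pics/p1.png

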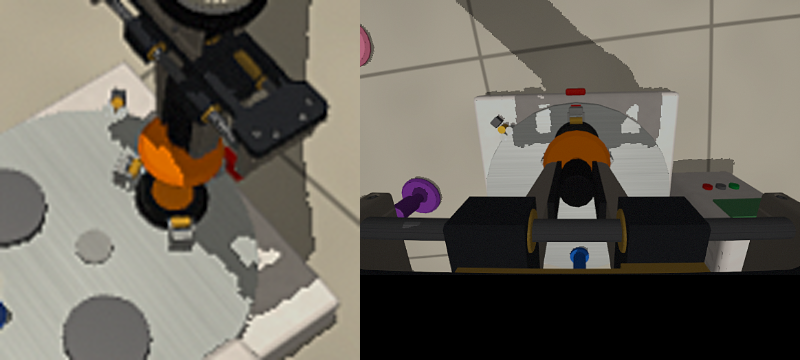

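The cover hangs level over the platform: both are on the same wrist column (577 in the picture), and the station is still at the mark. I'll lower it to the rollers.

jog_arm --commands '[{"tx": 0,"ty": 15,"tz": -1,"spin": 0},{"tx": -1,"ty": 30,"tz": -1,"spin": 0},{"tx": -1,"ty": 40,"tz": -1,"spin": 0},{"tx": -1,"ty": 43,"tz": -1,"spin": 0},{"tx": -1,"ty": 43,"tz": -1,"spin": 0},{"tx": -1,"ty": 43,"tz": -1,"spin": 0},{"tx": -1,"ty": 43,"tz": -1,"spin": 0}]'

```text
clock: 10.2
tcp_pos: [0.5033, 0.1619, 0.126]
ee_rot: [0.533, -0.529, -0.464, 0.47]
force: [0.7, 0.0, -0.0]
width: 0.277
```

```bash
python3 st.py .5034 .1613 .110
```

```text
{'clock': 10.2, 'tcp_pos': [0.503, 0.162, 0.126], 'joint_positions': [0.273, 0.571, -0.828, 1.937, 0.537, 0.881, 0.607], 'force': [0.702, 0.001, -0.02], 'width': 0.277}
jaw 82.6
tool mm [-0.5 16.  -0.3]
```

jog_arm --commands '[{"tx": 0,"ty": 3,"tz": 0,"spin": 0},{"tx": 0,"ty": 5,"tz": 0,"spin": 0},{"tx": 0,"ty": 7,"tz": 0,"spin": 0},{"tx": 0,"ty": 9,"tz": 0,"spin": 0},{"tx": 0,"ty": 9,"tz": 0,"spin": 0}]'

```text
clock: 10.7
tcp_pos: [0.5038, 0.1621, 0.118]
ee_rot: [0.533, -0.529, -0.464, 0.47]
force: [-1.1, -1.6, 6.7]
width: 0.274
```

jog_arm --commands '[{"tx": 0,"ty": 2,"tz": 0,"spin": 0},{"tx": 0,"ty": 4,"tz": 0,"spin": 0},{"tx": 0,"ty": 6,"tz": 0,"spin": 0},{"tx": 0,"ty": 8,"tz": 0,"spin": 0},{"tx": 0,"ty": 8,"tz": 0,"spin": 0},{"tx": 0,"ty": 8,"tz": 0,"spin": 0}]'

```text
clock: 11.3
tcp_pos: [0.5038, 0.1621, 0.1101]
ee_rot: [0.533, -0.529, -0.464, 0.47]
force: [-0.7, -1.2, -0.3]
width: 0.274
```

```bash
python3 st.py .5034 .1613 .107
```

```text
{'clock': 11.3, 'tcp_pos': [0.504, 0.162, 0.11], 'joint_positions': [0.256, 0.592, -0.808, 1.946, 0.562, 0.853, 0.587], 'force': [-0.677, -1.202, -0.283], 'width': 0.274}
jaw 82.6
tool mm [-0.8  3.1  0.2]
```

Contact at z 0.118 gave 6.7 N, and the force had dropped to about zero by 0.110. That matches a snap. Now I'll press in the platform.

jog_arm --commands '[{"tx": 0,"ty": 1,"tz": 0,"spin": 0},{"tx": 0,"ty": 2,"tz": 0,"spin": 0},{"tx": 0,"ty": 3,"tz": 0,"spin": 0},{"tx": 0,"ty": 4,"tz": 0,"spin": 0},{"tx": 0,"ty": 4,"tz": 0,"spin": 0},{"tx": 0,"ty": 4,"tz": 0,"spin": 0}]'

```text
clock: 11.9
tcp_pos: [0.5039, 0.1621, 0.1067]
ee_rot: [0.532, -0.53, -0.464, 0.47]
force: [-1.2, -1.9, 8.0]
width: 0.272
```

```bash
python3 st.py
```

```text
{'clock': 11.9, 'tcp_pos': [0.504, 0.162, 0.107], 'joint_positions': [0.252, 0.597, -0.803, 1.948, 0.568, 0.847, 0.583], 'force': [-1.214, -1.875, 8.045], 'width': 0.272}
jaw 82.6
```

jog_arm --commands '[{"tx": 0,"ty": 1,"tz": 0,"spin": 0},{"tx": 0,"ty": 2,"tz": 0,"spin": 0},{"tx": 0,"ty": 2,"tz": 0,"spin": 0},{"tx": 0,"ty": 2,"tz": 0,"spin": 0},{"tx": 0,"ty": 2,"tz": 0,"spin": 0}]'

```text
clock: 12.4
tcp_pos: [0.504, 0.1622, 0.1059]
ee_rot: [0.532, -0.53, -0.464, 0.47]
force: [-3.9, -2.4, 13.9]
width: 0.273
```

```bash
python3 st.py; python3 - <<'E'
from h import *
w=cam('wrist');c=cam('scene')
a=cv2.resize(c['frame'][230:350,330:450],(360,360),interpolation=2)
cv2.imwrite('pics/p2.png',np.hstack([a,cv2.resize(w['frame'][120:300,220:420],(400,360))]))
print(state()['force'])
E
```

```text
{'clock': 12.4, 'tcp_pos': [0.504, 0.162, 0.106], 'joint_positions': [0.25, 0.598, -0.802, 1.949, 0.57, 0.846, 0.58], 'force': [-3.853, -2.359, 13.903], 'width': 0.273}
jaw 82.6
[-3.77598355 -2.76187278 12.5164029 ]
```

View pics/p2.png

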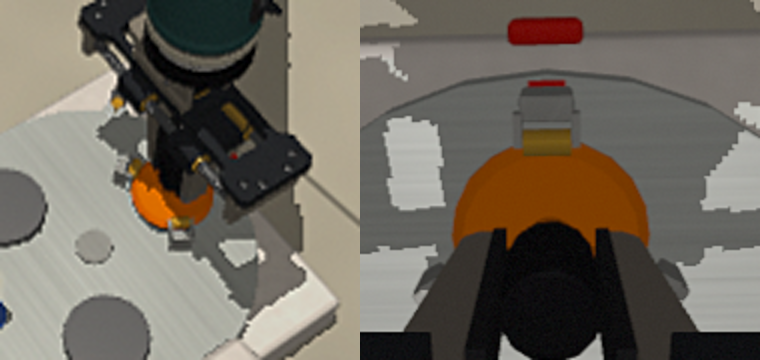

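The cover sits level below the brass roller (crop (547,140)). The catch's red pointer lines up with the red mark at (545,30). The push is steady at about 13 N against the stop, so I'm handing in.

```bash
python3 -c "
from cell import *
print(state()['force']);print(finish_job())"
```

```text
[-3.77598355 -2.76187278 12.5164029 ]
the job is handed in; nothing more can be done
None
```

I turned the table into its notch by the peg and let go. I then gripped the orange cover by its black knob, set it on the open station, pressed it past the catches, and handed in at about 12.4 s while still holding it down. `finish_job()` reported no verdict.

- **Turntable:** after I let go of the peg, the station measured (0.503, 0.161). That is within about 0.015 rad of the mark's direction. In the last picture, the catch still lined up with the red mark.
- **Snap:** the push read 6.7 N at the rollers, then about 0 N once the cover was through. The last picture shows the cover level under the front roller.
- **Hold:** the final push was about 12.5–14 N with a 50 N grip. The last 0.8 mm added about 6 N, so the platform is probably at its stop. The knob should be about 38.5 mm above the station's unpressed face, assuming it did not slip in the fingers. I worked this out from the tool height and did not measure it separately.
- **Disagreements:** there is a side load of about 4–5 N at the wrist. The fit to the station's dark ring was about 4 mm off my other two station estimates; I used the latter, and the cover went in without trouble.
- **Bystanders:** I kept clear of them but did not measure them again at the end.
- **First command:** my first move was refused as invalid input, so nothing moved. The same move in smaller steps worked.

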